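# Make up two yo-yo service kits

## Robot

A 7-joint arm with a two-finger parallel gripper is mounted at the origin on the work surface. World frame = base frame: x ahead of the robot, y to its left, z up, the work surface at z = 0. Lengths are in m, angles in rad, forces in N, time in s.
With the tool pointing down it reaches from about 0.425 to 0.925 m from the base axis. Payload 6.8 kg.
Tool frame: the origin (TCP) lies at the very end of the fingers, on their centre line; the grasp point (between the pads) lies 19 mm behind it; z points along the fingers, y is the line along which they close (so a half turn about z gives the same grasp; the last joint's range is limited). The gripper opens to 88 mm and grips with 3 to 60 N. Pads are 20 mm wide; open, the fingers measure 115 mm over their backs; the gripper's body (75 mm by 178 mm) begins 61 mm behind the grasp point.
Start: joints at [-1.357, 0.477, 0.022, 1.555, -0.011, 1.109, -0.083], TCP at [0.213, 0.64, 0.223] pointing down, gripper open.
Joint ranges: [-2.96, 2.96], [-0.34, 2.1], [-1.41, 1.46], [0.24, 2.44], [-1.37, 4.51], [0.17, 1.92], [-2.96, 2.96]. Speed limits (rad/s): [2.39, 2.39, 3.14, 3.14, 3.14, 3.14, 3.14].

## Interface

Orientations are given as a unit quaternion [x, y, z, w].
In Python, from bench import manip, imaging gives the robot as it stands.
- The arm moves only by the shell command python3 -m handwheel 'ROWS' [FORCE]. ROWS is a JSON object with one list for each field, all of the same length, 1 to 8, a row being the entries at one place: aperture (the finger opening in m), x, y, z (the shift in shares of 1000 mm (1.0 is 1000 mm)), drx, dry, drz (a rotation vector in normalised numbers (1 is 4 rad)); each row is the pose to reach, as a shift and turn from the pose commanded when the command began, along the tool's axes at that moment; what a row does not reach only later rows make up. A row lasts 1/8 s, in which the tool goes at most 0.0625 m and 0.188 rad, less where a joint would pass 70% of its speed; a pose out of reach is approached as far as the arm can. The fingers move at their own pace and stop on an object; FORCE is the grip in N (left out, the last holds). Time passes only in rows, so rows that do not move let the fingers close. It prints the time, the measured TCP pose, the force, the opening and the grip force at its end. Input that does not fit is refused with a message, and nothing moves.
- manip.state(): the state, without advancing time (a new reading comes with each control period).
- imaging.get_image(name): name is "scene" or "top" or "wrist"; returns (picture, depth): 420x560x3 uint8, red, green, blue; 420x560 float32, m along the optical axis (not along the pixel's ray), 0 where there is no reading.
- imaging.calibration(name): a dict with "mtx" (3x3 intrinsics, pixels), "k1" (the pictures are not rectified: a ray, as slopes to the right and down, at radius r is drawn at 1 + k1 r^2 times it, then the intrinsics apply), "R" (3x3) and "t" (3): a world point X has camera coordinates R X + t. Camera axes: x right, y down, z forward; pixel columns grow to the right and rows downward; lengths in m; the calibration is good to about 2 mm. A picture is of the moment at which its call begins: read the wrist's pose just before it. calibration takes no time and is no camera call; for the wrist camera it gives the pose at the moment of the call.
- manip.job_done(): hands the job in; it is judged then, once.
The state is a dict: "time": time; "qpos": joint angles; "joint_velocities": joint speeds; "joint_torque": joint torques, N m; "tool_pos": TCP position; "orientation": TCP orientation; "ft_force": force on the tool from outside, world axes, zero at the start; "torque": the same for the moment, N m; "width": finger opening in m; "grip_force": force on a finger pad.
Only numpy, scipy, OpenCV 4.12 (cv2) and the standard library are available. Lean on these libraries where they do the work, as an engineer would, in place of code of your own. Each camera call takes 0.05 s, during which the arm holds its last target. There are 200 camera calls.

## Task

Make up two service kits from the stock standing on the bench mat: for the bearing change, put the wide black yo-yo in the large round pocket of the three-pocket plywood tray, the larger bearing tin in its smaller round pocket and the red axle wrench in its oblong pocket; for the oiling job, put the slim metal yo-yo in the larger pocket of the two-pocket tray and the oil bottle in its smaller one. Set each thing down flat on the floor of its pocket without dropping it, and keep the oil bottle upright. Leave the small bearing tin, the caliper and the glass jar where they are.

Things in the scene. Friction and masses are not known exactly. Their poses are not given: they have to be found in the camera images.
- wide_yoyo: Wide (butterfly) yo-yo, matte black, lying on one flat face with its axle upright: 56 mm across, 44 mm tall, hourglass-shaped. Each end is a straight 9 mm high rim of full 56 mm diameter (heights 0-9 and 35-44 mm); between them it narrows to a thin waist. From above: a black disc with a small metal hub. For the three-pocket tray. Origin: centre of its underside, z up. About 65 g.
- slim_yoyo: Slim yo-yo, bare aluminium, lying on one flat face with its axle upright: 54 mm across, 32 mm tall, nearly straight-sided with chamfered edges (foot 48 mm across) and a 3 mm string gap at half height. From above: a metal disc with a small dark hub. For the two-pocket tray. Origin: centre of its underside, z up. About 50 g.
- large_tin: Larger bearing tin, round aluminium, 44 mm across, 22 mm tall, three chrome bearings showing in the dark window of its lid. For the three-pocket tray. Origin: centre of its underside, z up. About 40 g.
- axle_wrench: Red plastic double-ended axle wrench lying flat: 94 mm long along its x axis, 14 mm thick; the handle is 16 mm wide (along y) at mid-length, with a round head 24 mm across centred 35 mm either side of the middle. Any yaw; either way round is the same. For the three-pocket tray. Origin: middle of its underside, x along its length, z up. About 25 g.
- oil_bottle: Oil bottle, amber glass with a white band and a black nozzle cap, standing upright: body 28 mm across and 42 mm tall, cap 18 mm across from height 47 to 56 mm, nozzle tip at 64 mm. For the two-pocket tray. Origin: centre of its underside, z up. About 35 g.
- tray_three: Fixed plywood tray, 216 mm along its x, 128 along y, 9 high, left or right of the stock, yawed up to 13 degrees. Pockets 5 mm deep (floor 4 mm over the counter), centred at y = 0: round 74 mm for the wide yo-yo at x = -63 mm, round 62 mm for the larger tin at x = +11 mm, oblong for the wrench (44 mm along tray x, 112 along y) at x = +78 mm. Origin: centre of underside, z up.
- tray_two: Fixed plywood tray, 140 mm along its x, 84 along y, 9 high, on the other side of the stock from the three-pocket tray, yawed up to 13 degrees. Pockets 5 mm deep (floor 4 mm over the counter), centred at y = 0: round 68 mm for the slim yo-yo at x = -28 mm, round 46 mm for the oil bottle at x = +39 mm. Origin: centre of underside, z up.
- small_tin: Smaller bearing tin, round aluminium, 30 mm across, 18 mm tall, one chrome bearing in its lid; stands among the stock, in no kit: leave it there. Origin: centre of its underside.
- caliper: Steel sliding caliper lying flat beyond the stock, 235 mm long along its x, up to 75 mm over its jaws, 13 mm thick: leave it there. Origin: middle of its beam, at counter height.
- jar: Small glass jar of chrome bearings with an aluminium lid, 48 mm across, 60 mm tall, beyond the stock: leave it there. Origin: centre of its underside.

How it is judged:
At the end, for the whole second after the job is handed in: All five things lie in their own pockets: origin within 12 mm of the pocket's centre along each tray axis, underside less than 6.5 mm above the tray's underside (pocket floor 4 mm, tray top 9 mm), upright or flat within 0.1 rad, at rest (x of wide_yoyo in the frame of tray_three between -0.075 and -0.051 m and y of wide_yoyo in the frame of tray_three between -0.012 and 0.012 m and z of each of wide_yoyo, large_tin, axle_wrench in the frame of tray_three below 0.0065 m and angle between each of wide_yoyo, large_tin, axle_wrench, slim_yoyo, oil_bottle's own z axis and vertical below 0.1 rad and linear speed of each of wide_yoyo, large_tin, axle_wrench, slim_yoyo, oil_bottle below 0.01 m/s and angular speed of each of wide_yoyo, large_tin, axle_wrench, slim_yoyo, oil_bottle below 0.1 rad/s and x of large_tin in the frame of tray_three between -0.001 and 0.023 m and y of large_tin in the frame of tray_three between -0.012 and 0.012 m and x of axle_wrench in the frame of tray_three between 0.066 and 0.09 m and y of axle_wrench in the frame of tray_three between -0.012 and 0.012 m and x of slim_yoyo in the frame of tray_two between -0.04 and -0.016 m and y of slim_yoyo in the frame of tray_two between -0.012 and 0.012 m and z of each of slim_yoyo, oil_bottle in the frame of tray_two below 0.0065 m and x of oil_bottle in the frame of tray_two between 0.027 and 0.051 m and y of oil_bottle in the frame of tray_two between -0.012 and 0.012 m); the robot touches nothing.
It fails at once if the small tin, the caliper or the glass jar is moved from its place by more than 20 mm (distance of any of small_tin, caliper, jar from where it was at the start of the episode above 0.02 m).
It fails at once if the oil bottle is tipped by more than 30 degrees (angle between oil_bottle's own z axis and vertical above 0.52 rad).
It fails at once if one of the five kit things is dropped: it falls faster than 0.75 m/s with no finger on it (a drop of about 30 mm) ((linear speed of wide_yoyo above 0.75 m/s and contact force between the fingers and wide_yoyo below 0.05 N) or (linear speed of slim_yoyo above 0.75 m/s and contact force between the fingers and slim_yoyo below 0.05 N) or (linear speed of large_tin above 0.75 m/s and contact force between the fingers and large_tin below 0.05 N) or (linear speed of axle_wrench above 0.75 m/s and contact force between the fingers and axle_wrench below 0.05 N) or (linear speed of oil_bottle above 0.75 m/s and contact force between the fingers and oil_bottle below 0.05 N)).
It also fails if it takes over 125 s, if anything falls off the work surface, if the arm or the gripper's body presses on something with over 40 N, if the wrist force passes 120 N, or if a joint passes its speed limit or range.

## Working session

There is one attempt and no reset: what is moved stays moved. The work goes in short steps, Python scripts to look and compute and a shell command to move; the robot and the scene stay as the last step left them, time stands still between calls to the robot, and variables do not carry over. Pictures are saved under pics/ and viewed, at most 14 in all, crops included, and the job is handed in when it is done.

```bash
ls; mkdir -p pics; python3 - <<'E'
from bench import manip, imaging
import cv2,numpy as np
s=manip.state(); print({k:np.round(v,3) for k,v in s.items()})
for n in ("top","scene"):
    im,d=imaging.get_image(n); c=imaging.calibration(n); print(n,c)
    cv2.imwrite(f"pics/{n}0.png",im[:,:,::-1]); np.savez(f"{n}0.npz",im=im,d=d,**c)
E
```

```text
pics
{'time': np.float64(0.0), 'qpos': array([-1.357,  0.478,  0.022,  1.556, -0.011,  1.109, -0.083]), 'joint_velocities': array([ 0.002, -0.001,  0.001,  0.002, -0.   ,  0.   ,  0.001]), 'joint_torque': array([ 0.0000e+00, -5.8285e+01,  1.5350e+00, -2.7261e+01, -5.4000e-02,
        1.7000e-02,  0.0000e+00]), 'tool_pos': array([0.213, 0.64 , 0.222]), 'orientation': array([ 0.16 ,  0.987, -0.001, -0.   ]), 'ft_force': array([ 0.195, -0.178, -0.684]), 'torque': array([ 0.008,  0.008, -0.01 ]), 'grip_force': np.float64(0.0), 'width': np.float64(0.088)}
top {'mtx': array([[534.4755777 ,   0.        , 278.45421574],
       [  0.        , 534.4755777 , 206.48099864],
       [  0.        ,   0.        ,   1.        ]]), 'k1': -0.16809129517995827, 'R': array([[ 0.07846352, -0.99690297, -0.0052871 ],
       [-0.97418524, -0.07554723, -0.21273393],
       [ 0.21167566,  0.02184247, -0.97709586]]), 't': array([-0.03902617,  0.62596445,  1.00037894])}
scene {'mtx': array([[469.78847499,   0.        , 277.62072061],
       [  0.        , 469.78847499, 215.65694926],
       [  0.        ,   0.        ,   1.        ]]), 'k1': -0.00218009857742176, 'R': array([[ 0.28241749,  0.95907879, -0.02020508],
       [ 0.54601705, -0.17803067, -0.81863939],
       [-0.7887368 ,  0.22016576, -0.57395235]]), 't': array([-0.17173613, -0.31244447,  1.46106245])}
```

View pics/top0.png

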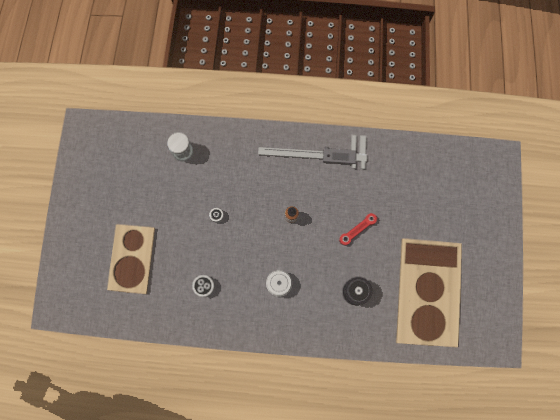

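View pics/scene0.png

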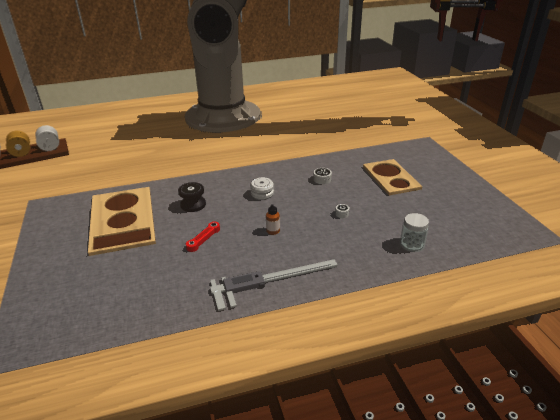

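Top view: tray_three is at right (pockets at 428,323 / 430,287 / 431,255) and tray_two at left (129,271 / 133,240). The stock is wide yo-yo (358,291), slim yo-yo (279,283), large tin (203,286), small tin (216,215), bottle (292,214) and wrench (358,229). The caliper (320,154) and jar (179,145) lie beyond. The scene view agrees.

```bash
cat > h.py <<'E'
import numpy as np,cv2
def rays(px,c):
    px=np.asarray(px,float).reshape(-1,2); K=c['mtx']
    q=(px-K[:2,2])/[K[0,0],K[1,1]]; s=q.copy()
    for _ in range(20): s=q/(1+c['k1']*(s**2).sum(1,keepdims=True))
    return np.c_[s,np.ones(len(s))]
def plane(px,z,c):
    d=rays(px,c)@c['R']; o=-c['R'].T@c['t']
    return o+d*((z-o[2])/d[:,2:])
def cloud(px,dep,c):
    return (rays(px,c)*np.asarray(dep).reshape(-1,1)-c['t'])@c['R']
E
cat > meas.py <<'E'
from h import *
f=np.load('top0.npz');c=f;im=f['im'];d=f['d']
hsv=cv2.cvtColor(im,cv2.COLOR_RGB2HSV)
H,W=d.shape; uu,vv=np.meshgrid(np.arange(W),np.arange(H)); px=np.c_[uu.ravel(),vv.ravel()]
P=cloud(px,d.ravel(),c).reshape(H,W,3)
print('mat z',np.median(P[170:190,380:480,2]),P[170:190,380:480,2].std())
for n,(u,v),h,D in [('wide',(358,291),.044,.056),('slim',(279,283),.032,.054),('ltin',(203,286),.022,.044),('stin',(216,215),.018,.03),('bottle',(292,214),.056,.018),('jar',(179,145),.06,.048)]:
    w=P[v-22:v+22,u-22:u+22].reshape(-1,3); m=np.abs(w[:,2]-h)<.005; q=w[m]
    (x,y),r=cv2.minEnclosingCircle(q[:,:2].astype(np.float32))
    print(n,'mean',q.mean(0).round(4),'circ',round(x,4),round(y,4),'D',round(2*r,4),D,'maxz',w[:,2].max().round(4),m.sum())
red=((hsv[...,0]<8)|(hsv[...,0]>172))&(hsv[...,1]>170)&(hsv[...,2]>90); red[:200]=0;red[250:]=0;red[:,:330]=0;red[:,390:]=0
q=plane(px[red.ravel()],.014,c); r=cv2.minAreaRect((q[:,:2]*1000).astype(np.float32)); print('wrench',r,np.median(P[red][:,2]),red.sum())
for n,(u0,u1,v0,v1),L in [('t3',(385,475,228,358),(216,128)),('t2',(95,170,215,305),(140,84))]:
    m=np.zeros((H,W),np.uint8); m[v0:v1,u0:u1]=(hsv[v0:v1,u0:u1,1]>60)*255
    cs=max(cv2.findContours(m,cv2.RETR_EXTERNAL,cv2.CHAIN_APPROX_NONE)[0],key=cv2.contourArea)
    q=plane(cs[:,0],.009,c)[:,:2]*1000; print(n,cv2.minAreaRect(q.astype(np.float32)),L)
    dk=((m>0)&(hsv[...,2]<100)).astype(np.uint8)
    k,lab,st,ce=cv2.connectedComponentsWithStats(dk)
    for i in range(1,k):
        if st[i,4]>150:
            q=plane(np.argwhere(lab==i)[:,::-1],.009,c)[:,:2]*1000; print('  pocket',((q.min(0)+q.max(0))/2).round(1),np.ptp(q,0).round(1),st[i,4])
E
python3 meas.py
```

```text
mat z 0.0027778590714939546 0.04953409713621026
wide mean [ 0.474  -0.1604  0.0457] circ 0.4742 -0.1609 D 0.0568 0.056 maxz 1.1104 577
slim mean [ 0.4783 -0.0022  0.0327] circ 0.4784 -0.002 D 0.054 0.054 maxz 1.1104 531
ltin mean [0.4607 0.1517 0.0234] circ 0.4609 0.1526 D 0.0435 0.044 maxz 1.1104 309
stin mean [0.6103 0.1398 0.0192] circ 0.611 0.1397 D 0.0303 0.03 maxz 1.1104 154
bottle mean [ 0.6212 -0.0168  0.0566] circ 0.6221 -0.0169 D 0.018 0.018 maxz 1.1104 42
jar mean [0.7479 0.2297 0.0611] circ 0.7476 0.23 D 0.0468 0.048 maxz 1.1104 342
wrench ((598.6305541992188, -146.82278442382812), (6.063318252563477, 29.83136749267578), 39.57977294921875) 0.014120885969075563 4
t3 ((483.0814514160156, -315.49200439453125), (131.4593505859375, 217.05984497070312), 89.3326416015625) (216, 128)
  pocket [ 564. -316.] [ 34.7 108. ] 336
t2 ((504.5185546875, 311.6373596191406), (87.02919006347656, 140.9203643798828), 89.67386627197266) (140, 84)
```

```bash
cat > meas2.py <<'E'
from h import *
f=np.load('top0.npz');c=f;im=f['im'];d=f['d']
hsv=cv2.cvtColor(im,cv2.COLOR_RGB2HSV)
print('hsv wrench',hsv[240,344],hsv[229,358],hsv[217,372],'mat',hsv[200,330],'floor',hsv[323,428],hsv[287,440],hsv[271,129],'wood',hsv[305,430],hsv[285,145])
H,W=d.shape; uu,vv=np.meshgrid(np.arange(W),np.arange(H)); px=np.c_[uu.ravel(),vv.ravel()]
red=((hsv[...,0]<10)|(hsv[...,0]>170))&(hsv[...,1]>130)&(hsv[...,2]>60); red[:200]=0;red[250:]=0;red[:,:330]=0;red[:,390:]=0
q=plane(px[red.ravel()],.013,c)[:,:2]*1000; r=cv2.minAreaRect(q.astype(np.float32)); print('wrench',r,red.sum())
ci=q.mean(0);w,v=np.linalg.eigh(np.cov((q-ci).T)); print(ci,v[:,1],np.degrees(np.arctan2(v[1,1],v[0,1])),np.ptp((q-ci)@v,axis=0), ((q-ci)@v).max(0)+((q-ci)@v).min(0))
g=im.max(2)
for n,(u,v),r in [('wide',(428,323),26),('tin',(430,287),22),('wrench',(431,255),36),('slim',(129,271),24),('oil',(133,240),17)]:
    m=np.zeros((H,W),np.uint8); m[v-r:v+r,u-r:u+r]=(g[v-r:v+r,u-r:u+r]<95)*255
    sat=(hsv[...,1]>90); m[~sat]=0
    k,lab,st,ce=cv2.connectedComponentsWithStats(m); i=lab[v,u]
    cs=cv2.findContours((lab==i).astype(np.uint8),cv2.RETR_EXTERNAL,cv2.CHAIN_APPROX_NONE)[0][0][:,0]
    q=plane(cs,.009,c)[:,:2]*1000
    print(n,((q.min(0)+q.max(0))/2).round(1),np.ptp(q,0).round(1),st[i],cv2.minAreaRect(q.astype(np.float32)))
E
python3 meas2.py; python3 - <<'E'
import cv2
im=cv2.imread('pics/top0.png'); cv2.imwrite('pics/crop.png',cv2.resize(im[200:350,320:470],(600,600),interpolation=cv2.INTER_CUBIC))
E
```

```text
hsv wrench [12 15 83] [  1 164 160] [ 8 22 93] mat [  9  15 123] floor [ 11 118 106] [ 12 123 102] [  9 119 109] wood [14 98 99] [ 18  79 197]
wrench ((604.252685546875, -158.13795471191406), (22.62369155883789, 94.49019622802734), 41.94266128540039) 310
[ 605.10499574 -159.06147851] [-0.67349268  0.73919389] 132.3372073929963 [23.11232101 94.48447407] [0.00432568 2.501774  ]
wide [681.7  52.6] [1092.1 1414.6] [     0      0    560    420 235195] ((677.05908203125, 15.057373046875), (997.5221557617188, 1418.655029296875), 4.3131489753723145)
tin [681.7  52.6] [1092.1 1414.6] [     0      0    560    420 235185] ((677.05908203125, 15.057373046875), (997.5221557617188, 1418.655029296875), 4.3131489753723145)
wrench [681.7  52.6] [1092.1 1414.6] [     0      0    560    420 235114] ((677.05908203125, 15.057373046875), (997.5221557617188, 1418.655029296875), 4.3131489753723145)
slim [681.7  52.6] [1092.1 1414.6] [     0      0    560    420 235178] ((677.05908203125, 15.057373046875), (997.5221557617188, 1418.655029296875), 4.3131489753723145)
oil [681.7  52.6] [1092.1 1414.6] [     0      0    560    420 235183] ((677.05908203125, 15.057373046875), (997.5221557617188, 1418.655029296875), 4.3131489753723145)
```

View pics/crop.png

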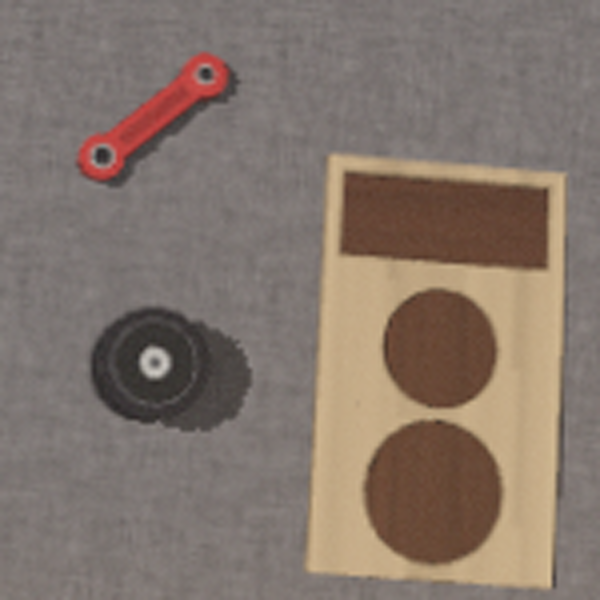

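The crop shows the red wrench (crop heads 102,156 and 206,74), the black yo-yo, and the empty tray with three clear dark pockets. My threshold was just too low.

```bash
sed -i 's/<95)/<150)/; s/sat=(hsv\[...,1\]>90)/sat=(hsv[...,1]>95)/' meas2.py; python3 meas2.py | tail -5
```

```text
wide [ 420.3 -314.3] [72.1 71.9] [411 305  35  36 965] ((419.8623046875, -313.94232177734375), (71.51197814941406, 71.00281524658203), 48.6841926574707)
tin [ 494.3 -314.8] [60.1 58.1] [416 272  28  30 659] ((494.50518798828125, -314.8307189941406), (60.14677810668945, 57.57696533203125), 2.0916850566864014)
wrench [ 560.5 -315.5] [ 44.5 110.1] [ 405  243   52   25 1052] ((561.055908203125, -315.7397155761719), (110.39686584472656, 43.888607025146484), 88.85832977294922)
slim [477.  311.1] [65.7 64.6] [115 256  30  32 755] ((477.1140441894531, 310.8124084472656), (65.28424072265625, 62.42300796508789), 7.520349502563477)
oil [543.7 310.9] [43.3 41.9] [124 230  20  21 318] ((543.3321533203125, 311.20599365234375), (42.12788009643555, 41.65406799316406), 51.350521087646484)
```

```bash
cat > to.py <<'E'
# to.py x y z yaw_deg : shift and turn in tool axes to reach world target (tool y at yaw, z down)
import sys,numpy as np
from scipy.spatial.transform import Rotation as R
from bench import manip
s=manip.state(); x,y,z,a=map(float,sys.argv[1:5]); a=np.radians(a)
T=R.from_quat(s['orientation']); yv=np.array([np.cos(a),np.sin(a),0]); zv=np.array([0,0,-1.])
G=R.from_matrix(np.c_[np.cross(yv,zv),yv,zv])
print('shift',T.inv().apply(np.array([x,y,z])-s['tool_pos']).round(4),'rot',(T.inv()*G).as_rotvec().round(4),'t',s['time'].round(2),'w',s['width'].round(4),'q',np.round(s['qpos'],2))
E
python3 to.py .461 .152 .15 90
```

```text
Traceback (most recent call last):
  File "to.py", line 8, in <module>
    print('shift',T.inv().apply(np.array([x,y,z])-s['tool_pos']).round(4),'rot',(T.inv()*G).as_rotvec().round(4),'t',s['time'].round(2),'w',s['width'].round(4),'q',np.round(s['qpos'],2))
                                                                                                                     ^^^^^^^^^^^^^^^
AttributeError: 'float' object has no attribute 'round'
```

The rows are not in the units I measure in: turns go in shares of 4 rad. I convert before sending: -0.32 rad is -0.08.

```bash
python3 -m handwheel '{"aperture": [0.088,0.088,0.088,0.088,0.088,0.088],"x": [-0.13,-0.13,-0.13,-0.26,-0.26,-0.26],"y": [-0.13,-0.13,-0.13,-0.26,-0.26,-0.26],"z": [0.02,0.02,0.02,0.05,0.05,0.05],"drx": [0,0,0,0,0,0],"dry": [0,0,0,0,0,0],"drz": [-0.0375,-0.0375,-0.0375,-0.08,-0.08,-0.08]}' 15; python3 to.py .461 .152 .10 90
```

```text
time: 0.85
tool_pos: [0.3785, 0.3094, 0.1723]
orientation: [0.001, 1.0, 0.0, 0.0]
ft_force: [0.6, -0.4, 0.4]
width: 0.0881
grip_force: 0.0Traceback (most recent call last):
  File "to.py", line 8, in <module>
    print('shift',T.inv().apply(np.array([x,y,z])-s['tool_pos']).round(4),'rot',(T.inv()*G).as_rotvec().round(4),'t',s['time'].round(2),'w',s['width'].round(4),'q',np.round(s['qpos'],2))
                                                                                                                     ^^^^^^^^^^^^^^^
AttributeError: 'float' object has no attribute 'round'
```

```bash
sed -i "s/s\['time'\].round(2)/round(float(s['time']),2)/;s/s\['width'\].round(4)/round(float(s['width']),4)/" to.py
python3 -m handwheel '{"aperture": [0.088,0.088,0.088,0.088,0.088],"x": [-0.0825,-0.0825,-0.0825,-0.0825,-0.0825],"y": [-0.157,-0.157,-0.157,-0.157,-0.157],"z": [0.05,0.05,0.05,0.07,0.07],"drx": [0,0,0,0,0],"dry": [0,0,0,0,0],"drz": [0,0,0,0,0]}'
cat > wl.py <<'E'
import sys
from h import *
from bench import imaging
c=imaging.calibration('wrist'); im,d=imaging.get_image('wrist')
cv2.imwrite(f'pics/{sys.argv[1]}.png',im[:,:,::-1]); np.savez(sys.argv[1]+'.npz',im=im,d=d,**c)
E
python3 wl.py w1; python3 to.py .461 .1525 .008 90
```

```text
time: 1.48
tool_pos: [0.4591, 0.1533, 0.1014]
orientation: [0.002, 1.0, -0.001, -0.002]
ft_force: [-0.6, -0.2, -0.8]
width: 0.0879
grip_force: 0.0
shift [-0.0017 -0.0018  0.0943] rot [-0.0006 -0.0016 -0.0015] t 1.52 w 0.0879 q [-0.57  0.33  0.15  2.12 -0.07  0.7   1.19]
```

View pics/w1.png

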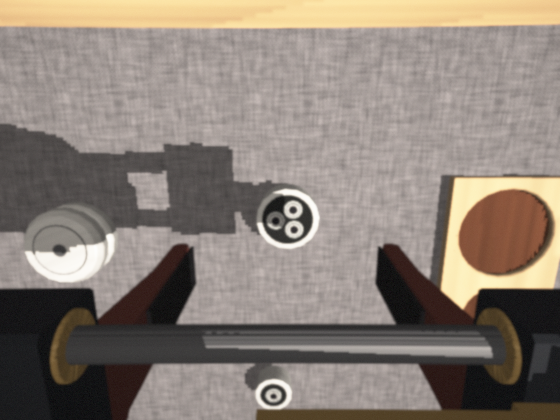

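The wrist view shows the tin at (288,219) between the open fingers and the slim yo-yo at (65,250). I'll check the tin's position by ray against the top-camera value.

```bash
python3 - <<'E'
from h import *
c=np.load('w1.npz'); im=c['im']; g=cv2.GaussianBlur(im.min(2),(5,5),0)
m=np.zeros_like(g); m[170:260,240:340]=(g[170:260,240:340]>150)*255
cs=np.concatenate(cv2.findContours(m,cv2.RETR_EXTERNAL,cv2.CHAIN_APPROX_NONE)[0])[:,0]
q=plane(cs,.022,c)[:,:2]*1000; print(cv2.minEnclosingCircle(q.astype(np.float32)))
print('slim',plane([65,249],.032,c),'mat',[round(float(cloud([u,v],c['d'][v,u],c)[0,2]),4) for u,v in [(350,100),(350,200),(200,60)]])
E
```

```text
((458.6301574707031, 155.63414001464844), 47.289207458496094)
slim [[0.47733753 0.00272886 0.032     ]] mat [0.0017, 0.0024, 0.0015]
```

```bash
python3 -m handwheel '{"aperture": [0.088,0.088,0.088,0.03,0.03,0.03,0.03,0.03],"x": [-0.0017,-0.0017,-0.0017,-0.0017,-0.0017,-0.0017,-0.0017,-0.0017],"y": [-0.001,-0.001,-0.001,-0.001,-0.001,-0.001,-0.001,-0.001],"z": [0.05,0.08,0.0924,0.0924,0.0924,0.0924,0.0924,0.0924],"drx": [0,0,0,0,0,0,0,0],"dry": [0,0,0,0,0,0,0,0],"drz": [0,0,0,0,0,0,0,0]}' 15; python3 to.py .494 -.315 .10 90
```

```text
time: 2.52
tool_pos: [0.4621, 0.1535, 0.0106]
orientation: [0.001, 1.0, 0.0, 0.0]
ft_force: [-0.5, 0.2, 4.4]
width: 0.0433
grip_force: 15.0
shift [-0.0329 -0.4684 -0.0895] rot [ 0.0004  0.0006 -0.0019] t 2.52 w 0.0433 q [-0.54  0.5   0.11  2.16 -0.12  0.49  1.23]
```

```bash
python3 -m handwheel '{"aperture": [0.03,0.03,0.03,0.03,0.03,0.03,0.03,0.03],"x": [0,0,-0.01,-0.02,-0.03,-0.033,-0.033,-0.033],"y": [0,-0.03,-0.09,-0.15,-0.21,-0.27,-0.33,-0.39],"z": [-0.05,-0.09,-0.09,-0.09,-0.09,-0.09,-0.09,-0.09],"drx": [0,0,0,0,0,0,0,0],"dry": [0,0,0,0,0,0,0,0],"drz": [0,0,0,0,0,0,0,0]}'; python3 to.py .4942 -.315 .06 90
```

```text
time: 3.52
tool_pos: [0.4939, -0.2386, 0.1003]
orientation: [0.001, 1.0, 0.0, 0.0]
ft_force: [0.6, 0.7, -0.7]
width: 0.0432
grip_force: 15.0
shift [-0.0005 -0.0764  0.0403] rot [ 0.0002  0.0001 -0.0017] t 3.52 w 0.0432 q [ 0.14  0.43  0.25  1.98 -0.15  0.75  2.05]
```

```bash
python3 -m handwheel '{"aperture": [0.03,0.03,0.03,0.03,0.03,0.03,0.03],"x": [0,0,0,0,0,0,0],"y": [-0.05,-0.076,-0.076,-0.076,-0.076,-0.076,-0.076],"z": [0,0.04,0.06,0.078,0.082,0.083,0.083],"drx": [0,0,0,0,0,0,0],"dry": [0,0,0,0,0,0,0],"drz": [0,0,0,0,0,0,0]}'; python3 to.py .4942 -.315 .0145 90
```

```text
time: 4.4
tool_pos: [0.4946, -0.3127, 0.018]
orientation: [0.001, 1.0, -0.0, 0.001]
ft_force: [-0.1, -0.8, 0.2]
width: 0.0437
grip_force: 15.0
shift [ 0.0004 -0.0023  0.0035] rot [-0.0005  0.0012 -0.0013] t 4.4 w 0.0437 q [ 0.29  0.61  0.22  1.93 -0.21  0.63  2.21]
```

```bash
python3 -m handwheel '{"aperture": [0.03,0.03],"x": [0,0],"y": [-0.002,-0.002],"z": [0.0015,0.0025],"drx": [0,0],"dry": [0,0],"drz": [0,0]}'; python3 -m handwheel '{"aperture": [0.03,0.03],"x": [0,0],"y": [0,0],"z": [0.001,0.001],"drx": [0,0],"dry": [0,0],"drz": [0,0]}'; python3 -m handwheel '{"aperture": [0.03,0.03],"x": [0,0],"y": [0,0],"z": [0.001,0.001],"drx": [0,0],"dry": [0,0],"drz": [0,0]}'
```

```text
time: 4.65
tool_pos: [0.4942, -0.3151, 0.0151]
orientation: [0.001, 1.0, -0.0, 0.0]
ft_force: [0.3, 0.4, -0.8]
width: 0.0434
grip_force: 15.0
time: 4.9
tool_pos: [0.4941, -0.315, 0.0146]
orientation: [0.001, 1.0, -0.0, 0.0]
ft_force: [-1.7, 0.5, 8.4]
width: 0.0439
grip_force: 15.0
time: 5.15
tool_pos: [0.4943, -0.315, 0.0142]
orientation: [0.001, 1.0, 0.0, 0.0]
ft_force: [-4.1, 2.3, 12.9]
width: 0.0435
grip_force: 15.0
```

Contact is felt. Release, rise and go to the wide yo-yo.

```bash
python3 -m handwheel '{"aperture": [0.06,0.06,0.06,0.088,0.088,0.088,0.088,0.088],"x": [0,0,0,0,0,0.01,0.02,0.0202],"y": [0,0,0,0,0.02,0.08,0.14,0.154],"z": [-0.001,-0.001,-0.001,-0.05,-0.1,-0.1,-0.1,-0.1],"drx": [0,0,0,0,0,0,0,0],"dry": [0,0,0,0,0,0,0,0],"drz": [0,0,0,0,0,0,0,0]}'; python3 wl.py w2;  python3 to.py .4742 -.161 .0225 90
```

```text
time: 6.15
tool_pos: [0.4733, -0.1566, 0.1125]
orientation: [-0.002, 1.0, 0.001, -0.001]
ft_force: [0.5, -0.8, 0.3]
width: 0.088
grip_force: 0.0
shift [-0.0003 -0.0044  0.0901] rot [ 0.0016 -0.0005  0.0031] t 6.2 w 0.0876 q [-0.01  0.34  0.25  2.08 -0.12  0.73  1.89]
```

View pics/w2.png

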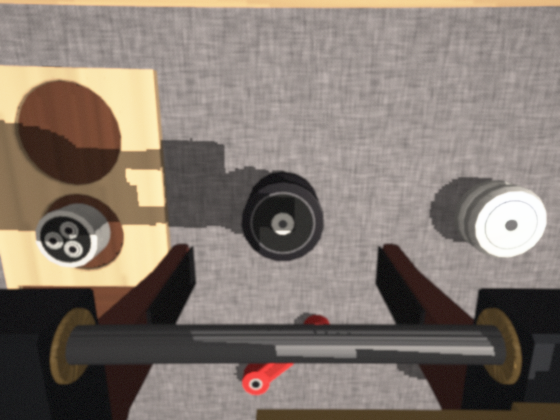

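The tin (72,238) sits in its pocket, and the wide yo-yo's hub (283,223) is midway between the fingers.

```bash
python3 -m handwheel '{"aperture": [0.088,0.088,0.088,0.045,0.045,0.045,0.045],"x": [0,0,0,0,0,0,0],"y": [0,0,0,0,0,0,0],"z": [0.05,0.08,0.091,0.091,0.091,0.091,0.091],"drx": [0,0,0,0,0,0,0],"dry": [0,0,0,0,0,0,0],"drz": [0,0,0,0,0,0,0]}' 15; python3 to.py .4202 -.3143 .13 90
```

```text
time: 7.08
tool_pos: [0.4747, -0.1608, 0.0225]
orientation: [0.001, 1.0, -0.0, 0.001]
ft_force: [0.1, 0.1, 5.0]
width: 0.055
grip_force: 15.0
shift [ 0.054  -0.1537 -0.1075] rot [-0.0001  0.0015 -0.0017] t 7.08 w 0.055 q [ 0.04  0.5   0.2   2.13 -0.19  0.53  1.95]
```

```bash
python3 -m handwheel '{"aperture": [0.045,0.045,0.045,0.045,0.045,0.045,0.045,0.045],"x": [0,0,0.02,0.04,0.054,0.054,0.054,0.054],"y": [0,0,-0.05,-0.1,-0.1535,-0.1535,-0.1535,-0.1535],"z": [-0.04,-0.09,-0.09,-0.09,-0.09,-0.06,-0.02,-0.001],"drx": [0,0,0,0,0,0,0,0],"dry": [0,0,0,0,0,0,0,0],"drz": [0,0,0,0,0,0,0,0]}'; python3 -m handwheel '{"aperture": [0.045,0.045],"x": [0,0],"y": [0,0],"z": [0,0],"drx": [0,0],"dry": [0,0],"drz": [0,0]}';python3 to.py .4202 -.3143 .0265 90
```

```text
time: 8.07
tool_pos: [0.4191, -0.3135, 0.0216]
orientation: [0.001, 1.0, 0.001, -0.001]
ft_force: [-1.5, 4.3, 20.6]
width: 0.0549
grip_force: 15.0
time: 8.32
tool_pos: [0.4199, -0.3142, 0.0232]
orientation: [0.001, 1.0, -0.0, 0.0]
ft_force: [0.1, -0.2, -0.4]
width: 0.0547
grip_force: 15.0
shift [-0.0003 -0.0001 -0.0033] rot [-0.0002  0.0004 -0.0018] t 8.32 w 0.0547 q [ 0.33  0.53  0.24  2.07 -0.23  0.56  2.31]
```

I went 4 mm lower than intended and the yo-yo slid up in the pads as it met the floor. Release gently, rise and check.

To row units: 0.15 rad is 0.0375.

```bash
python3 -m handwheel '{"aperture": [0.07,0.07,0.07,0.08,0.088,0.088,0.088],"x": [0,0,0,0,0,0,-0.05],"y": [0,0,0,0,0.02,0.06,0.1],"z": [0,0,0,-0.05,-0.1,-0.1,-0.1],"drx": [0,0,0,0,0,0,0],"dry": [0,0,0,0,0,0,0],"drz": [0,0,0,0,0,0,0.0375]}'; python3 wl.py w3;  python3 to.py .6043 -.1581 .06 42.3
```

```text
time: 9.2
tool_pos: [0.4663, -0.2155, 0.1236]
orientation: [0.08, 0.997, 0.0, -0.0]
ft_force: [0.8, -0.1, -0.3]
width: 0.0878
grip_force: 0.0
shift [-0.1184  0.0683  0.0646] rot [0.0052 0.0038 0.6751] t 9.25 w 0.0877 q [ 0.04  0.36  0.31  2.04 -0.16  0.77  1.86]
```

View pics/w3.png

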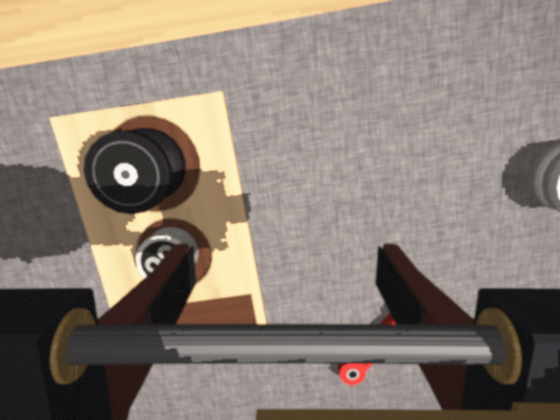

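The wide yo-yo (126,174) and the tin (165,255) stand flat in their pockets. The wrench is next.

To row units: 0.675 rad is 0.1688.

```bash
python3 -m handwheel '{"aperture": [0.088,0.088,0.088,0.06,0.06],"x": [-0.04,-0.09,-0.1184,-0.1184,-0.1184],"y": [0.02,0.05,0.0683,0.0683,0.0683],"z": [0.02,0.02,0.02,0.02,0.03],"drx": [0,0,0,0,0],"dry": [0,0,0,0,0],"drz": [0.045,0.09,0.135,0.1675,0.1688]}'; python3 wl.py w4;  python3 to.py .6043 -.1581 .007 42.3
```

```text
time: 9.88
tool_pos: [0.5967, -0.1654, 0.0927]
orientation: [0.401, 0.916, -0.0, 0.001]
ft_force: [0.6, 0.2, 0.9]
width: 0.0715
grip_force: 0.0
shift [-0.001   0.0118  0.084 ] rot [-0.0014 -0.0012  0.0084] t 9.93 w 0.0672 q [-0.16  0.57  0.44  1.83 -0.32  0.82  1.2 ]
```

View pics/w4.png

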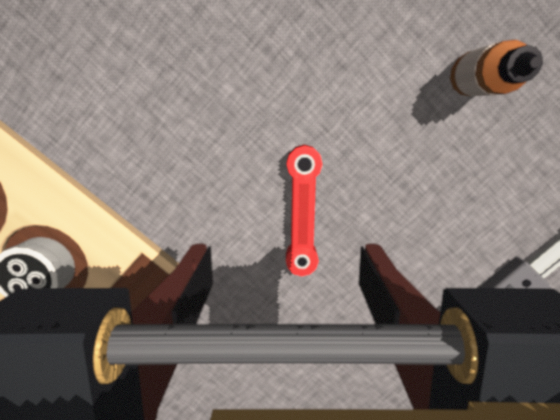

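The wrench heads show at (304,163) and (301,262), nearly square to the closing line.

```bash
python3 - <<'E'
from h import *
c=np.load('w4.npz'); p=plane([[304,163],[301.5,262]],.013,c); d=p[1]-p[0]
print(p,p.mean(0),np.linalg.norm(d),np.degrees(np.arctan2(d[1],d[0])))
E
python3 to.py .6043 -.1581 .007 42.3;python3 -m handwheel '{"aperture": [0.06],"x": [0],"y": [0],"z": [0],"drx": [0],"dry": [0],"drz": [0]}'; python3 to.py .6043 -.1581 .007 42.3
```

```text
[[ 0.57941929 -0.12999169  0.013     ]
 [ 0.62768919 -0.18333353  0.013     ]] [ 0.60355424 -0.15666261  0.013     ] 0.07193979796763701 -47.85754296707767
shift [-0.001   0.0118  0.084 ] rot [-0.0014 -0.0012  0.0084] t 9.93 w 0.0672 q [-0.16  0.57  0.44  1.83 -0.32  0.82  1.2 ]
time: 10.05
tool_pos: [0.5951, -0.1659, 0.0921]
orientation: [0.401, 0.916, -0.0, -0.001]
ft_force: [-0.3, 0.2, 0.5]
width: 0.0605
grip_force: 0.0
shift [-0.0006  0.0121  0.0851] rot [-0.0009 -0.0012  0.0071] t 10.05 w 0.0605 q [-0.15  0.57  0.44  1.83 -0.32  0.82  1.2 ]
```

To row units: 0.007 rad is 0.0018.

```bash
python3 -m handwheel '{"aperture": [0.06,0.06,0.06,0.005,0.005,0.005,0.005,0.005],"x": [-0.001,-0.001,-0.001,-0.001,-0.001,-0.001,-0.001,-0.001],"y": [0.012,0.012,0.012,0.012,0.012,0.012,0.012,0.012],"z": [0.03,0.07,0.085,0.085,0.085,0.085,0.085,0.085],"drx": [0,0,0,0,0,0,0,0],"dry": [0,0,0,0,0,0,0,0],"drz": [0.0018,0.0018,0.0018,0.0018,0.0018,0.0018,0.0018,0.0018]}' 15; python3 to.py .561 -.3159 .08 -0.7
```

```text
time: 11.05
tool_pos: [0.6059, -0.1581, 0.0082]
orientation: [0.405, 0.914, 0.0, 0.0]
ft_force: [0.5, 0.1, 3.3]
width: 0.016
grip_force: 15.0
shift [-0.0867 -0.1393 -0.0718] rot [7.000e-04 2.000e-04 7.493e-01] t 11.05 w 0.016 q [-0.12  0.69  0.38  1.84 -0.39  0.68  1.22]
```

To row units: 0.749 rad is 0.1873.

```bash
python3 -m handwheel '{"aperture": [0.005,0.005,0.005,0.005,0.005,0.005,0.005,0.005],"x": [0,-0.03,-0.06,-0.08,-0.0867,-0.0867,-0.0867,-0.0867],"y": [0,-0.04,-0.08,-0.12,-0.1393,-0.1393,-0.1393,-0.1393],"z": [-0.05,-0.08,-0.08,-0.08,-0.08,-0.08,-0.04,-0.04],"drx": [0,0,0,0,0,0,0,0],"dry": [0,0,0,0,0,0,0,0],"drz": [0,0.045,0.09,0.135,0.18,0.1873,0.1873,0.1873]}'; python3 to.py .561 -.3159 .0125 -0.7; python3 wl.py w5
```

```text
time: 12.05
tool_pos: [0.5599, -0.3127, 0.0452]
orientation: [0.71, 0.705, -0.0, -0.003]
ft_force: [-0.1, -0.4, -0.4]
width: 0.0159
grip_force: 15.0
shift [-0.0033  0.0013  0.0327] rot [-0.0046 -0.0036  0.0049] t 12.05 w 0.0159 q [-0.    0.71  0.59  1.79 -0.53  0.81  0.85]
```

View pics/w5.png

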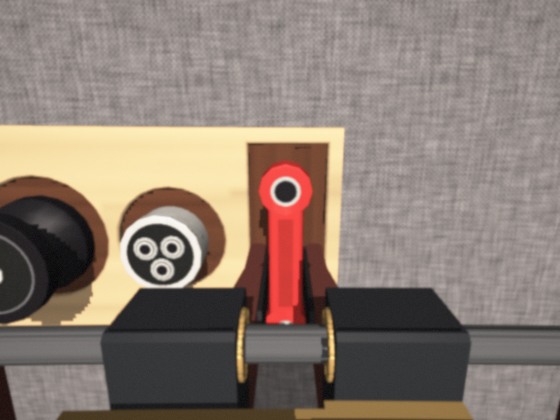

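The wrench (286,190 down to 286,322) hangs square over the oblong pocket (248–328). Lower it gently.

```bash
python3 -m handwheel '{"aperture": [0.005,0.005,0.005],"x": [0,0,0],"y": [0,0,0],"z": [0.02,0.029,0.029],"drx": [0,0,0],"dry": [0,0,0],"drz": [0,0,0]}'; python3 to.py .561 -.3159 .0125 -0.7
```

```text
time: 12.48
tool_pos: [0.5603, -0.3156, 0.018]
orientation: [0.711, 0.703, -0.0, -0.001]
ft_force: [1.2, 0.1, -0.3]
width: 0.0158
grip_force: 15.0
shift [-0.0003  0.0007  0.0055] rot [-0.0012 -0.0006  0.0005] t 12.47 w 0.0158 q [ 0.02  0.75  0.57  1.8  -0.56  0.76  0.87]
```

```bash
python3 -m handwheel '{"aperture": [0.005,0.005,0.005],"x": [0,0,0],"y": [0,0,0],"z": [0.004,0.005,0.005],"drx": [0,0,0],"dry": [0,0,0],"drz": [0,0,0]}'; python3 -m handwheel '{"aperture": [0.005,0.005],"x": [0,0],"y": [0,0],"z": [0.001,0.001],"drx": [0,0],"dry": [0,0],"drz": [0,0]}'
```

```text
time: 12.85
tool_pos: [0.5608, -0.316, 0.0139]
orientation: [0.711, 0.703, 0.0, 0.0]
ft_force: [-0.2, 0.7, 0.4]
width: 0.0157
grip_force: 15.0
time: 13.1
tool_pos: [0.5607, -0.3159, 0.0128]
orientation: [0.711, 0.703, 0.0, -0.0]
ft_force: [0.6, 0.0, 0.2]
width: 0.0159
grip_force: 15.0
```

```bash
python3 -m handwheel '{"aperture": [0.005,0.005],"x": [0,0],"y": [0,0],"z": [0.001,0.001],"drx": [0,0],"dry": [0,0],"drz": [0,0]}'; python3 -m handwheel '{"aperture": [0.005,0.005],"x": [0,0],"y": [0,0],"z": [0.001,0.001],"drx": [0,0],"dry": [0,0],"drz": [0,0]}'
```

```text
time: 13.35
tool_pos: [0.5608, -0.316, 0.0122]
orientation: [0.711, 0.703, 0.0, 0.0]
ft_force: [-0.8, 1.4, 4.7]
width: 0.0157
grip_force: 15.0
time: 13.6
tool_pos: [0.5608, -0.316, 0.0122]
orientation: [0.711, 0.703, 0.0, -0.0]
ft_force: [-4.1, 2.8, 12.4]
width: 0.016
grip_force: 15.0
```

To row units: -0.72 rad is -0.18.

```bash
python3 -m handwheel '{"aperture": [0.035,0.035,0.035,0.06,0.06,0.06,0.06,0.06],"x": [0,0,0,0,0.05,0.11,0.17,0.22],"y": [0,0,0,0,0.01,0.02,0.035,0.045],"z": [0,0,-0.05,-0.1,-0.1,-0.1,-0.1,-0.1],"drx": [0,0,0,0,0,0,0,0],"dry": [0,0,0,0,0,0,0,0],"drz": [0,0,0,0,-0.045,-0.09,-0.135,-0.18]}'; python3 to.py .622 -.017 .11 90
```

```text
time: 14.6
tool_pos: [0.6089, -0.0935, 0.1106]
orientation: [0.415, 0.91, 0.0, -0.0]
ft_force: [0.2, 0.3, -1.1]
width: 0.0601
grip_force: 0.0
shift [0.0492 0.0601 0.0006] rot [ 6.000e-04 -0.000e+00 -8.553e-01] t 14.6 w 0.0601 q [-0.3   0.54  0.48  1.82 -0.32  0.85  1.05]
```

To row units: -0.855 rad is -0.2138.

```bash
python3 -m handwheel '{"aperture": [0.06,0.06,0.06,0.06,0.06,0.06,0.06],"x": [0.02,0.04,0.0492,0.0492,0.0492,0.0492,0.0492],"y": [0.02,0.04,0.06,0.06,0.06,0.06,0.06],"z": [0,0,0,0,0,0,0],"drx": [0,0,0,0,0,0,0],"dry": [0,0,0,0,0,0,0],"drz": [-0.045,-0.09,-0.135,-0.18,-0.2138,-0.2138,-0.2138]}'; python3 wl.py w6; python3 to.py .622 -.017 .015 90
```

```text
time: 15.48
tool_pos: [0.6219, -0.0203, 0.1106]
orientation: [0.005, 1.0, 0.0, -0.0]
ft_force: [0.3, -0.3, -0.1]
width: 0.0597
grip_force: 0.0
shift [-0.0001  0.0032  0.0956] rot [-0.0001 -0.0003 -0.0101] t 15.53 w 0.06 q [-0.26  0.52  0.26  1.8  -0.17  0.84  1.64]
```

View pics/w6.png

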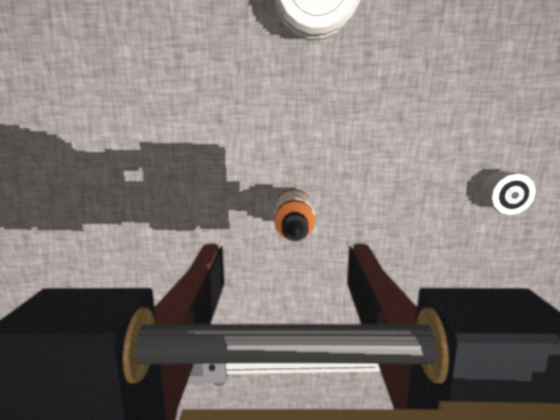

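The bottle cap (295,228) lies slightly right of the finger centre, agreeing with the 3 mm still to go.

To row units: -0.01 rad is -0.0025.

```bash
python3 -m handwheel '{"aperture": [0.06,0.06,0.06,0.02,0.02,0.02,0.02],"x": [0,0,0,0,0,0,0],"y": [0.0035,0.0035,0.0035,0.0035,0.0035,0.0035,0.0035],"z": [0.03,0.07,0.096,0.096,0.096,0.096,0.096],"drx": [0,0,0,0,0,0,0],"dry": [0,0,0,0,0,0,0],"drz": [-0.0025,-0.0025,-0.0025,-0.0025,-0.0025,-0.0025,-0.0025]}' 15; python3 to.py .5435 .3112 .11 90
```

```text
time: 16.4
tool_pos: [0.6229, -0.0165, 0.016]
orientation: [-0.001, 1.0, 0.0, 0.001]
ft_force: [-1.5, -0.3, 3.7]
width: 0.0275
grip_force: 15.0
shift [ 0.0786  0.3279 -0.094 ] rot [0.0003 0.0022 0.002 ] t 16.4 w 0.0275 q [-0.23  0.65  0.21  1.84 -0.21  0.67  1.68]
```

```bash
python3 -m handwheel '{"aperture": [0.02,0.02,0.02,0.02,0.02,0.02,0.02,0.02],"x": [0,0,0.01,0.025,0.04,0.055,0.065,0.075],"y": [0,0.02,0.06,0.11,0.16,0.21,0.26,0.31],"z": [-0.04,-0.08,-0.09,-0.09,-0.09,-0.09,-0.09,-0.09],"drx": [0,0,0,0,0,0,0,0],"dry": [0,0,0,0,0,0,0,0],"drz": [0,0,0,0,0,0,0,0]}'; python3 -m handwheel '{"aperture": [0.02,0.02,0.02,0.02,0.02],"x": [0.003,0.0036,0.0036,0.0036,0.0036],"y": [0.018,0.018,0.018,0.018,0.018],"z": [0,0.03,0.06,0.06,0.06],"drx": [0,0,0,0,0],"dry": [0,0,0,0,0],"drz": [0,0,0,0,0]}'; python3 to.py .5435 .3112 .02 90; python3 wl.py w7
```

```text
time: 17.4
tool_pos: [0.5459, 0.2949, 0.1054]
orientation: [-0.001, 1.0, 0.0, 0.0]
ft_force: [0.2, -0.0, -0.1]
width: 0.0279
grip_force: 15.0
time: 18.02
tool_pos: [0.5436, 0.3107, 0.0459]
orientation: [-0.001, 1.0, 0.0, 0.001]
ft_force: [-0.3, -0.8, 0.0]
width: 0.0277
grip_force: 15.0
shift [0.0002 0.0005 0.0259] rot [0.0003 0.0012 0.001 ] t 18.02 w 0.0277 q [-0.77  0.61  0.2   1.82 -0.17  0.73  1.1 ]
```

View pics/w7.png

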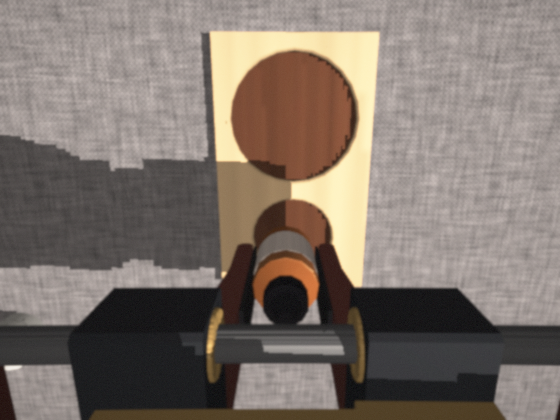

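The bottle is held over the small pocket and the large pocket is at (294,116). I'll cross-check the tray's sideways position.

```bash
python3 - <<'E'
from h import *
c=np.load('w7.npz'); p=plane([[232,116],[357,116],[294,51],[294,181],[255,232],[332,232],[286,290]],.009,c)*1000
print(p.round(1),c['mtx'][0,2]); print('bottle cap at z~.087',plane([286,300],.09,c))
E
```

```text
[[473.7 281.6   9. ]
 [473.6 348.2   9. ]
 [441.8 314.4   9. ]
 [508.8 315.    9. ]
 [539.1 292.5   9. ]
 [539.  337.3   9. ]
 [576.5 310.6   9. ]] 285.33694949964774
bottle cap at z~.087 [[0.53690496 0.31030912 0.09      ]]
```

```bash
python3 -m handwheel '{"aperture": [0.02,0.02,0.02,0.02],"x": [0,0,0,0],"y": [0.002,0.002,0.002,0.002],"z": [0.01,0.02,0.024,0.024],"drx": [0,0,0,0],"dry": [0,0,0,0],"drz": [0,0,0,0]}'; python3 -m handwheel '{"aperture": [0.02,0.02],"x": [0,0],"y": [0,0],"z": [0.0015,0.0015],"drx": [0,0],"dry": [0,0],"drz": [0,0]}'; python3 -m handwheel '{"aperture": [0.02,0.02],"x": [0,0],"y": [0,0],"z": [0.001,0.001],"drx": [0,0],"dry": [0,0],"drz": [0,0]}'
```

```text
time: 18.58
tool_pos: [0.5425, 0.313, 0.0204]
orientation: [-0.001, 1.0, -0.0, -0.0]
ft_force: [-0.2, 0.4, -0.5]
width: 0.0276
grip_force: 15.0
time: 18.82
tool_pos: [0.5428, 0.3132, 0.0198]
orientation: [-0.001, 1.0, 0.0, 0.0]
ft_force: [-1.5, -0.7, 4.1]
width: 0.0276
grip_force: 15.0
time: 19.08
tool_pos: [0.5429, 0.3133, 0.0198]
orientation: [-0.001, 1.0, 0.0, 0.0]
ft_force: [-3.2, -2.1, 11.5]
width: 0.0275
grip_force: 15.0
```

Contact. Release slowly, rise straight, then move over the slim yo-yo.

```bash
python3 -m handwheel '{"aperture": [0.05,0.05,0.05,0.06,0.088,0.088,0.088,0.088],"x": [0,0,0,0,0,0.01,0.02,0.03],"y": [0,0,0,0,0,-0.05,-0.1,-0.15],"z": [-0.001,-0.001,-0.001,-0.05,-0.1,-0.1,-0.1,-0.1],"drx": [0,0,0,0,0,0,0,0],"dry": [0,0,0,0,0,0,0,0],"drz": [0,0,0,0,0,0,0,0]}'; python3 to.py .4783 -.001 .11 90
```

```text
time: 20.08
tool_pos: [0.5126, 0.1616, 0.1183]
orientation: [-0.001, 1.0, 0.0, 0.0]
ft_force: [0.5, -0.9, -0.0]
width: 0.0878
grip_force: 0.0
shift [ 0.0347 -0.1626  0.0083] rot [0.     0.0003 0.0024] t 20.07 w 0.0878 q [-0.63  0.39  0.25  1.99 -0.14  0.77  1.28]
```

```bash
python3 -m handwheel '{"aperture": [0.088,0.088,0.088,0.088,0.088],"x": [0.012,0.024,0.0347,0.0347,0.0347],"y": [-0.05,-0.1,-0.16,-0.16,-0.16],"z": [0.008,0.008,0.008,0.008,0.008],"drx": [0,0,0,0,0],"dry": [0,0,0,0,0],"drz": [0,0,0,0,0]}'; python3 to.py .4783 -.001 .011 90; python3 wl.py w8
```

```text
time: 20.7
tool_pos: [0.4789, 0.0036, 0.1103]
orientation: [-0.001, 1.0, 0.0, 0.0]
ft_force: [-0.3, 0.5, -0.1]
width: 0.0881
grip_force: 0.0
shift [ 0.0007 -0.0046  0.0993] rot [0.0005 0.0004 0.002 ] t 20.7 w 0.0881 q [-0.38  0.32  0.29  2.13 -0.14  0.71  1.57]
```

View pics/w8.png

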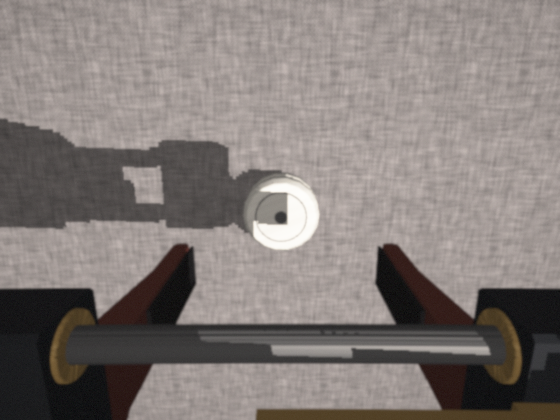

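The slim yo-yo's hub (281,216) is about 4 px left of the finger centre line, so a −4 mm shift in y suits.

```bash
python3 -m handwheel '{"aperture": [0.088,0.088,0.088,0.045,0.045,0.045,0.045],"x": [0,0,0,0,0,0,0],"y": [-0.004,-0.004,-0.004,-0.004,-0.004,-0.004,-0.004],"z": [0.05,0.09,0.099,0.099,0.099,0.099,0.099],"drx": [0,0,0,0,0,0,0],"dry": [0,0,0,0,0,0,0],"drz": [0,0,0,0,0,0,0]}' 15; python3 to.py .4763 .3135 .11 90
```

```text
time: 21.62
tool_pos: [0.4793, -0.0008, 0.0121]
orientation: [-0.001, 1.0, 0.0, 0.001]
ft_force: [0.3, -0.7, 4.9]
width: 0.0533
grip_force: 15.0
shift [ 0.0022  0.3143 -0.0978] rot [0.0004 0.0017 0.0022] t 21.62 w 0.0533 q [-0.31  0.5   0.22  2.18 -0.23  0.48  1.66]
```

```bash
python3 -m handwheel '{"aperture": [0.045,0.045,0.045,0.045,0.045,0.045,0.045,0.045],"x": [0,0,0.0025,0.0025,0.0025,0.0025,0.0025,0.0025],"y": [0,0.03,0.09,0.15,0.21,0.27,0.314,0.314],"z": [-0.05,-0.095,-0.095,-0.095,-0.095,-0.095,-0.095,-0.06],"drx": [0,0,0,0,0,0,0,0],"dry": [0,0,0,0,0,0,0,0],"drz": [0,0,0,0,0,0,0,0]}';python3 -m handwheel '{"aperture": [0.045,0.045,0.045,0.045],"x": [0,0,0,0],"y": [0,0,0,0],"z": [0.02,0.045,0.052,0.052],"drx": [0,0,0,0],"dry": [0,0,0,0],"drz": [0,0,0,0]}'; python3 to.py .4763 .3135 .016 90
```

```text
time: 22.62
tool_pos: [0.4763, 0.3196, 0.0731]
orientation: [-0.004, 1.0, 0.003, 0.002]
ft_force: [0.3, -1.0, -1.1]
width: 0.0534
grip_force: 15.1
time: 23.12
tool_pos: [0.4755, 0.3129, 0.0194]
orientation: [-0.001, 1.0, -0.0, -0.0]
ft_force: [-0.4, -0.4, -0.7]
width: 0.053
grip_force: 15.1
shift [-0.0008  0.0006  0.0034] rot [-0.0003 -0.0003  0.002 ] t 23.12 w 0.053 q [-0.84  0.58  0.19  1.97 -0.19  0.61  1.05]
```

```bash
python3 -m handwheel '{"aperture": [0.045,0.045,0.045],"x": [0,0,0],"y": [0,0,0],"z": [0.002,0.003,0.003],"drx": [0,0,0],"dry": [0,0,0],"drz": [0,0,0]}';  python3 -m handwheel '{"aperture": [0.045,0.045],"x": [0,0],"y": [0,0],"z": [0.001,0.001],"drx": [0,0],"dry": [0,0],"drz": [0,0]}'
```

```text
time: 23.5
tool_pos: [0.4757, 0.3132, 0.0166]
orientation: [-0.001, 1.0, 0.0, 0.0]
ft_force: [0.5, 0.6, -1.5]
width: 0.0532
grip_force: 15.1
time: 23.75
tool_pos: [0.4757, 0.3132, 0.0161]
orientation: [-0.001, 1.0, 0.0, 0.0]
ft_force: [-2.5, -1.3, 7.4]
width: 0.053
grip_force: 15.0
```

Contact. Release, rise, back off and take a final top view.

```bash
python3 -m handwheel '{"aperture": [0.075,0.075,0.075,0.08,0.088,0.088,0.088,0.088],"x": [0,0,0,0,0,0,-0.02,-0.05],"y": [0,0,0,0,0,-0.06,-0.12,-0.17],"z": [-0.001,-0.001,-0.001,-0.06,-0.12,-0.14,-0.16,-0.18],"drx": [0,0,0,0,0,0,0,0],"dry": [0,0,0,0,0,0,0,0],"drz": [0,0,0,0,0,0,0,0]}'; python3 - <<'E'
from bench import manip, imaging
from h import *
im,d=imaging.get_image('top'); c=imaging.calibration('top'); np.savez('top1.npz',im=im,d=d,**c)
v=np.hstack([cv2.resize(im[215:305,85:190],(350,300)),cv2.resize(im[220:360,380:480],(350,490))[:300]]) if 0 else im
cv2.imwrite('pics/top1.png',v[:,:,::-1])
im2,_=imaging.get_image('scene'); cv2.imwrite('pics/scene1.png',cv2.resize(im2[140:320,60:460],(800,360))[:,:,::-1])
H,W=d.shape; uu,vv=np.meshgrid(np.arange(W),np.arange(H)); P=cloud(np.c_[uu.ravel(),vv.ravel()],d.ravel(),c)
for n,x,y,h in [('wide',.4202,-.3143,.048),('ltin',.4942,-.315,.026),('slim',.4768,.3125,.036),('bottle',.5435,.3125,.06),('wrench',.561,-.3159,.018)]:
    r=.055 if n=='wrench' else .035
    m=(np.hypot(P[:,0]-x,P[:,1]-y)<r)&(abs(P[:,2]-h)<.005); q=P[m]
    if m.sum()>5: print(n,m.sum(),cv2.minAreaRect((q[:,:2]*1000).astype(np.float32)),'target',x,y,'z',np.median(q[:,2]).round(4),h)
E
```

```text
time: 24.75
tool_pos: [0.5237, 0.1444, 0.1949]
orientation: [-0.001, 1.0, 0.0, -0.0]
ft_force: [1.3, 0.6, 0.1]
width: 0.0879
grip_force: 0.0
wide 575 ((418.39825439453125, -315.83758544921875), (53.913169860839844, 54.01161193847656), 88.8728256225586) target 0.4202 -0.3143 z 0.0497 0.048
ltin 321 ((492.8595275878906, -316.6047058105469), (40.57119369506836, 41.86026382446289), 78.32860565185547) target 0.4942 -0.315 z 0.028 0.026
wrench 443 ((552.8594970703125, -318.1537170410156), (71.50773620605469, 104.83536529541016), 0.911476194858551) target 0.561 -0.3159 z 0.0191 0.018
```

View pics/top1.png

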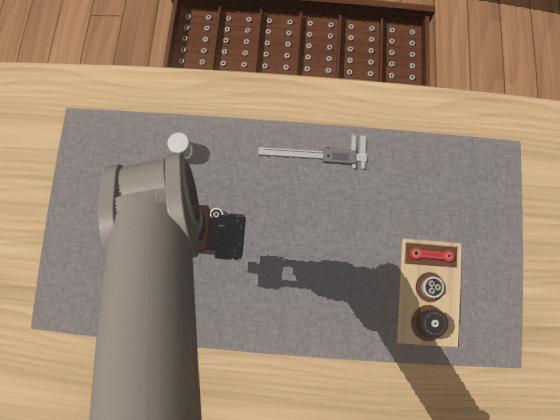

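View pics/scene1.png

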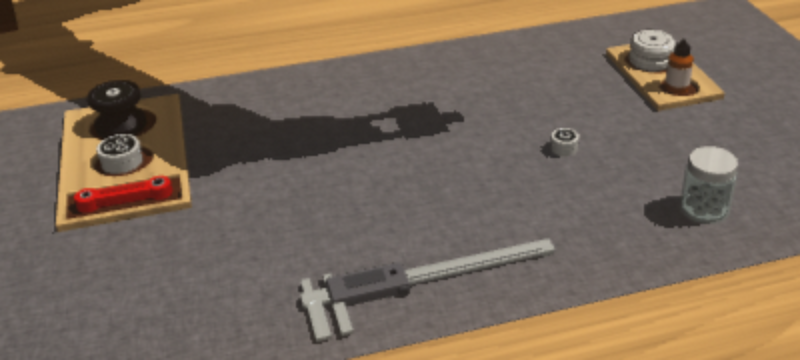

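The scene view shows all five things seated flat: black yo-yo, tin and wrench in the left tray, slim yo-yo and upright bottle in the right one. The small tin, caliper and jar have not moved. Contact heights match a 4 mm floor.

```bash
python3 -m handwheel '{"aperture": [0.088,0.088],"x": [0,0],"y": [0,0],"z": [0,0],"drx": [0,0],"dry": [0,0],"drz": [0,0]}'; python3 -c "
from bench import manip; print(manip.job_done())"
```

```text
time: 25.1
tool_pos: [0.5231, 0.1476, 0.1934]
orientation: [-0.002, 1.0, 0.0, -0.001]
ft_force: [-0.0, 0.5, 0.5]
width: 0.0878
grip_force: 0.0
the job is handed in; nothing more can be done
None
```

I placed all five things in their pockets and handed the job in at about 25 s. The final camera views showed them seated flat with the bottle upright and the small tin, caliper and jar unmoved, but the hand-in printed no verdict.

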